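Clear the dryer's feed tray and crank in a batch of shampoo bars

TASK

The amber jars left on the drying tunnel's feed tray and in the way of its crank must first be cleared: stand them all upright in the wooden crate. Then, with the tray still fully out, lay every shampoo bar flat on the floor of the feed tray, and after that turn the red-handled crank clockwise, three full turns, until the tray is fully home in the tunnel with all the bars lying flat in it. Leave the green bottle and the cork ring where they are.

Things in the scene. Friction and masses are not known exactly. Their poses are not given: they have to be found in the camera images.
- jar_1: Squat round amber glass jar with a flat black lid, 48 mm across, 65 mm tall, 110 to 200 g. Origin: centre of its underside, z up its axis. Starts on the feed tray, if present.
- jar_2: Squat round amber glass jar with a flat black lid, 48 mm across, 65 mm tall, 110 to 200 g. Origin: centre of its underside, z up its axis. Starts on the feed tray, if present.
- jar_3: Squat round amber glass jar with a flat black lid, 48 mm across, 65 mm tall, 110 to 200 g. Origin: centre of its underside, z up its axis. Starts on the work surface beside the blue crank post, in the way of the turning crank; always present.
- bar_1: Round, flat, off-white shampoo bar with a small dark green dot on top: a puck 46 mm across, 32 mm tall, 60 to 110 g, rigid. Origin: centre of its underside, z up its axis. Starts on the kraft paper to the robot's left. Two to four of the four bars are present.
- bar_2: Round, flat, off-white shampoo bar with a small dark green dot on top: a puck 46 mm across, 32 mm tall, 60 to 110 g, rigid. Origin: centre of its underside, z up its axis. Starts on the kraft paper to the robot's left. Two to four of the four bars are present.
- bar_3: Round, flat, off-white shampoo bar with a small dark green dot on top: a puck 46 mm across, 32 mm tall, 60 to 110 g, rigid. Origin: centre of its underside, z up its axis. Starts on the kraft paper to the robot's left. Two to four of the four bars are present.
- bar_4: Round, flat, off-white shampoo bar with a small dark green dot on top: a puck 46 mm across, 32 mm tall, 60 to 110 g, rigid. Origin: centre of its underside, z up its axis. Starts on the kraft paper to the robot's left. Two to four of the four bars are present.
- crate: Low open wooden crate, fixed to the work surface, outside 120 mm (its x) by 220 mm (its y) by 35 mm high, walls and floor 5 mm thick (inside 110 x 210 mm). Origin: centre of its underside, on the work surface; the floor inside is 5 mm above it. Empty at the start; it holds three jars in a row along y.
- tray_mid (a point): Centre of the inner floor of the aluminium feed tray, 15 mm above the work surface; it moves with the tray. x points along the tray's travel, into the tunnel; y across it, to the left; z up. The tray is open-topped, inside 150 mm (x) by 210 mm (y), walls 5 mm thick and 15 mm above its floor.
- feeder: The fixed feeder: grey base plate 8 mm thick, 400 x 250 mm, with the drying tunnel (white sides, clear roof with orange lamp tubes, 96 mm high over the work surface, with a blower on its far end to 140 mm; mouth facing the robot). Origin: on the work surface under the middle of the tray when it is fully out; x points into the tunnel, whose mouth is 120 mm from here.
- tray (a joint): Travel of the feed tray in m: 0 fully out (where it starts and is loaded), 0.16 fully home in the drying tunnel. It is geared to the crank, 53.3 mm per turn, and hard to push directly.
- crank (a joint): Angle of the hand crank in rad: 0 at the start (tray out), growing as it is turned clockwise seen from above, 18.85 (three full turns, end stop) with the tray fully home. It turns both ways, takes about 4 N at the handle and stays where it is left.
- crank_axis (a point): Point on the crank's vertical axis, 60 mm above the work surface, on top of the blue crank post (48 mm across, 50 mm tall), to the right of the tray. The steel crank arm, 16 mm wide, sweeps 52 to 60 mm above the work surface.
- crank_handle (a point): Middle of the crank's upright red round handle: 22 mm across, spins freely on its own vertical axis, reaching from 61 to 115 mm above the work surface; this point is 88 mm above it and 60 mm from the crank axis. The direction from the axis to it at the start varies.
- dropper: Bystander: green glass bottle with white cap, 44 mm across, 110 mm tall. Origin: centre of its underside.
- tape: Bystander: roll-shaped cork ring, 90 mm across, 25 mm tall, lying flat. Origin: centre of its underside.
Mind the look-alikes: they are no part of the job. What is shaped like the jar_2 but turquoise is not meant.

How it is judged:
On the way, in this order (a step that is already met when the one before it is completed fails the run):
1. every jar stands upright in the crate, with the feed tray still out (x of jar_1 in the frame of crate between -0.06 and 0.06 m and y of jar_1 in the frame of crate between -0.11 and 0.11 m and z of each of jar_1, jar_2, jar_3 in the frame of crate below 0.012 m and angle between each of jar_1, jar_2, jar_3's own z axis and vertical below 0.15 rad and x of jar_2 in the frame of crate between -0.06 and 0.06 m and y of jar_2 in the frame of crate between -0.11 and 0.11 m and x of jar_3 in the frame of crate between -0.06 and 0.06 m and y of jar_3 in the frame of crate between -0.11 and 0.11 m and value of joint tray below 0.012 m), for 0.2 s.
2. every bar lies flat in the feed tray, with the tray still out (x of bar_1 in the frame of tray_mid between -0.065 and 0.065 m and y of bar_1 in the frame of tray_mid between -0.095 and 0.095 m and z of each of bar_1, bar_2, bar_3, bar_4 in the frame of tray_mid below 0.007 m and angle between each of bar_1, bar_2, bar_3, bar_4's own z axis and vertical below 0.12 rad and x of bar_2 in the frame of tray_mid between -0.065 and 0.065 m and y of bar_2 in the frame of tray_mid between -0.095 and 0.095 m and x of bar_3 in the frame of tray_mid between -0.065 and 0.065 m and y of bar_3 in the frame of tray_mid between -0.095 and 0.095 m and x of bar_4 in the frame of tray_mid between -0.065 and 0.065 m and y of bar_4 in the frame of tray_mid between -0.095 and 0.095 m and value of joint tray below 0.012 m), for 0.2 s.
3. the crank has brought the tray fully home (value of joint tray above 0.155 m and value of joint crank above 18.2 rad), for 0.2 s.
At the end, for the whole second after the job is handed in: The tray is within 5 mm of fully home (three turns of the crank); every bar present lies flat (within 7 degrees) on the tray's floor, every jar present stands upright (within 8 degrees) on the crate's floor, all at rest (x of jar_1 in the frame of crate between -0.06 and 0.06 m and y of jar_1 in the frame of crate between -0.11 and 0.11 m and z of each of jar_1, jar_2, jar_3 in the frame of crate below 0.012 m and angle between each of jar_1, jar_2, jar_3's own z axis and vertical below 0.15 rad and x of jar_2 in the frame of crate between -0.06 and 0.06 m and y of jar_2 in the frame of crate between -0.11 and 0.11 m and x of jar_3 in the frame of crate between -0.06 and 0.06 m and y of jar_3 in the frame of crate between -0.11 and 0.11 m and x of bar_1 in the frame of tray_mid between -0.065 and 0.065 m and y of bar_1 in the frame of tray_mid between -0.095 and 0.095 m and z of each of bar_1, bar_2, bar_3, bar_4 in the frame of tray_mid below 0.007 m and angle between each of bar_1, bar_2, bar_3, bar_4's own z axis and vertical below 0.12 rad and x of bar_2 in the frame of tray_mid between -0.065 and 0.065 m and y of bar_2 in the frame of tray_mid between -0.095 and 0.095 m and x of bar_3 in the frame of tray_mid between -0.065 and 0.065 m and y of bar_3 in the frame of tray_mid between -0.095 and 0.095 m and x of bar_4 in the frame of tray_mid between -0.065 and 0.065 m and y of bar_4 in the frame of tray_mid between -0.095 and 0.095 m and value of joint tray above 0.155 m and linear speed of each of jar_1, jar_2, jar_3, bar_1, bar_2, bar_3, bar_4 below 0.03 m/s); the robot touches nothing.
It fails at once if the green bottle or the cork ring is moved by more than 40 mm (distance of any of dropper, tape from where it was at the start of the episode above 0.04 m).
Of jar_1, jar_2 only 1 to 2 are there at a start; the rules pass over those that are not, and their reading is None.
Of bar_1, bar_2, bar_3, bar_4 only 2 to 4 are there at a start; the rules pass over those that are not, and their reading is None.
At some moment in a run one of bar_1, bar_2, bar_3, bar_4 may be knocked a few centimetres aside while the robot is not near it.
It also fails if it takes over 210 s, if anything falls off the work surface, if the arm or the gripper's body presses on something with over 40 N, if the wrist force passes 120 N, or if a joint passes its speed limit or range.

ROBOT

A 7-joint arm with a two-finger parallel gripper is mounted at the origin on the work surface. World frame = base frame: x ahead of the robot, y to its left, z up, the work surface at z = 0. Lengths are in m, angles in rad, forces in N, time in s.
With the tool pointing down it reaches from about 0.4 to 0.85 m from the base axis. Payload 4.4 kg.
Tool frame: the origin (TCP) lies on the centre line of the jaws, within the pads' length; the fingertips stand 17 mm ahead of it and the grasp point (between the pads) lies 2 mm behind it; z points along the fingers, y is the line along which they close (so a half turn about z gives the same grasp; the last joint's range is limited). The gripper opens to 94 mm and grips with 3 to 60 N. Pads are 16 mm wide; open, the fingers measure 119 mm over their backs; the gripper's body (75 mm by 177 mm) begins 78 mm behind the grasp point.
Start: joints at [1.15, 0.628, 0.038, 1.517, -0.027, 0.996, -0.02], TCP at [0.226, -0.61, 0.222] pointing down, gripper open.
Joint ranges: [-3.06, 3.06], [-0.37, 2.12], [-1.25, 1.32], [0.18, 2.47], [-1.1, 4.24], [0.23, 1.98], [-2.94, 2.94]. Speed limits (rad/s): [2.57, 2.57, 3.14, 3.14, 3.14, 3.14, 3.14].

INTERFACE

Orientations are given as a unit quaternion [w, x, y, z].
In Python, from rig import telemetry, viewer, job_done gives the robot as it stands.
- The arm moves only by the tool send_rows, never from a script. Its argument "series" is text: rows parted by semicolons, each of 7 numbers parted by spaces: the shift along the world's x, y, z in cm, then the turn, a rotation vector about the world's x, y, z in degrees, then the closure, from -1 (fully open) to 1 (shut). A call has 1 to 5 rows; each row shifts and turns the commanded pose from where the row before left it; what a row does not reach is not made up. A row lasts 1/8 s, in which the tool goes at most 62.5 mm and 10.7 degrees, less where a joint would pass 70% of its speed; a pose out of reach is approached as far as the arm can. A call is refused whole if a number of a shift passes 6.25 or a number of a turn 10.7, either way. A call with a gripper value outside its range is refused whole. The fingers move at their own pace and stop on an object; "squeeze" is the grip in N (left out, the last holds). Time passes only in rows, so rows that do not move let the fingers close. It gives the time, the measured TCP pose, the force, the opening and the grip force at its end, in the units of the state.
- telemetry.sense(): the state, without advancing time (a new reading comes with each control period).
- viewer.grab_frame(name): name is "scene" or "top" or "wrist"; returns (picture, depth): 384x512x3 uint8, red, green, blue; 384x512 float32, m along the optical axis (not along the pixel's ray), 0 where there is no reading.
- viewer.camera_params(name): a dict with "fovy" (degrees; the focal length in pixels is half the picture's height over the tangent of half this angle, whatever the lens; pixels are square), "cx", "cy" (the principal point, pixels), "dist" ([k1, k2, p1, p2, k3] as OpenCV has them; the pictures are not rectified), "R" (3x3) and "t" (3): a world point X has camera coordinates R X + t; the wrist camera has in their place "mount" (4x4, takes a point from camera to tool coordinates, whose origin is the TCP and whose axes are the flange's). Camera axes: x right, y down, z forward; pixel columns grow to the right and rows downward; lengths in m; the calibration is good to about 2 mm. A picture is of the moment at which its call begins: read the wrist's pose just before it. camera_params takes no time and is no camera call.
- job_done(): hands the job in; it is judged then, once.
The state is a dict: "time": time; "q": joint angles; "joint_vel": joint speeds; "tau": joint torques, N m; "tool_pos": TCP position; "orientation": TCP orientation; "wrist_force": force on the tool from outside, world axes, zero at the start; "wrist_torque": the same for the moment, N m; "opening": opening from 0.0 (shut) to 1.0 (fully open); "grasp_force": force on a finger pad.
Only numpy, scipy, OpenCV 4.12 (cv2) and the standard library are available. Lean on these libraries where they do the work, as an engineer would, in place of code of your own. Each camera call takes 0.05 s, during which the arm holds its last target. There are 200 camera calls.

## Working session

There is one attempt and no reset: what is moved stays moved. The work goes in short steps, Python scripts to look and compute and a tool call to move; the robot and the scene stay as the last step left them, time stands still between calls to the robot, and variables do not carry over. Pictures are saved under pics/ and viewed, at most 14 in all, crops included, and the job is handed in when it is done.

Besides the shell and the picture viewer there is one more tool, called after "Request:" in YAML: its name, and indented under it one key for each argument. send_rows: Moves the arm, as the interface text tells. Its arguments: {"type":"object","properties":{"series":{"type":"string"},"squeeze":{"type":"number"}},"required":["series"]}

```bash
ls; mkdir -p pics
python3 - <<'E'
from rig import telemetry, viewer
import cv2, numpy as np
print(telemetry.sense())
for n in ("top","scene"):
    p,d=viewer.grab_frame(n); cv2.imwrite(f"pics/{n}0.png",p[:,:,::-1]); np.save(f"{n}0.npy",d); print(n,viewer.camera_params(n))
print(viewer.camera_params("wrist"))
E
```

```text
pics
{'time': 0.0, 'q': array([ 1.15022   ,  0.62930464,  0.03850138,  1.51831757, -0.02699128,
        0.99629388, -0.02003307]), 'joint_vel': array([ 2.61891296e-04,  1.42837281e-03,  6.77081912e-04,  5.43218498e-05,
       -3.71171220e-04, -1.51231194e-03, -1.38603293e-03]), 'tau': array([ 3.35370423e-04, -5.49721205e+01,  1.14328634e+00, -1.86634523e+01,
       -5.22458379e-02,  2.35973188e-02,  1.42382587e-04]), 'tool_pos': array([ 0.22557982, -0.60895467,  0.2215982 ]), 'orientation': array([-8.81788509e-04,  9.84314172e-01,  1.76422213e-01, -1.89975389e-04]), 'wrist_force': array([ 0.29124727,  0.38183743, -0.570377  ]), 'wrist_torque': array([ 0.01473438, -0.00629412,  0.02017023]), 'grasp_force': 0.0, 'opening': 1.0005986892599796}
top {'fovy': 50.05716253513359, 'cx': 253.143025945716, 'cy': 193.82189632522477, 'dist': array([-0.1295935,  0.       ,  0.       ,  0.       ,  0.       ]), 'R': array([[-0.01267999, -0.99991896,  0.00113285],
       [-0.9932789 ,  0.01246542, -0.11507233],
       [ 0.11504888, -0.00258436, -0.99335647]]), 't': array([-0.0256788 ,  0.53916644,  
[... 192 characters left out ...]
([[-0.50639691,  0.86224846,  0.00947417],
       [ 0.49547091,  0.29994628, -0.81519372],
       [-0.70574127, -0.40811741, -0.5791109 ]]), 't': array([ 0.29156149, -0.1812415 ,  1.61794921])}
{'fovy': 70.87176280806922, 'cx': 254.1234445454341, 'cy': 195.77879426440356, 'dist': array([0.00532922, 0.        , 0.        , 0.        , 0.        ]), 'mount': array([[ 3.30874714e-04, -9.63829279e-01, -2.66520189e-01,
         7.73773980e-02],
       [ 9.99999457e-01,  5.55463564e-05,  1.04058657e-03,
         2.43035650e-04],
       [-9.88143581e-04, -2.66520388e-01,  9.63828774e-01,
        -1.61456134e-01],
       [ 0.00000000e+00,  0.00000000e+00,  0.00000000e+00,
         1.00000000e+00]])}
```

View pics/top0.png

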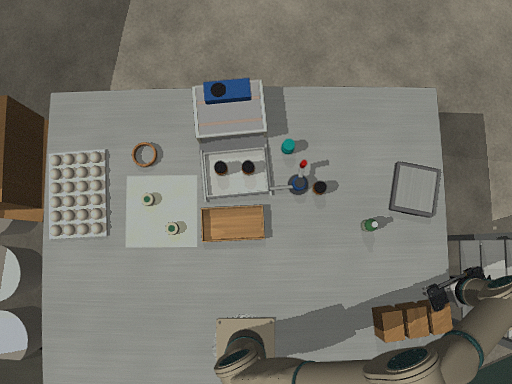

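View pics/scene0.png

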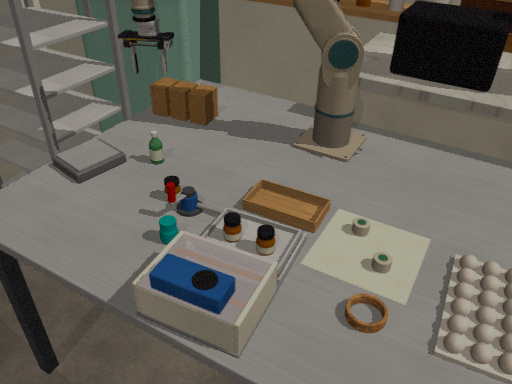

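The top view shows amber, black-lidded jars at (221,168) and (248,168) on the tray, and jar_3 at (320,187) beside the crank post (298,184). The crank handle is at (303,163), and two bars are at (148,199) and (173,228). The crate is at (233,223), the cork ring at (145,154) and the bottle at (371,225).

Two objects could be confused with the jars: the turquoise jar at (288,146) is the look-alike, and the amber one at (320,187) fits jar_3. I'll measure them and enlarge a crop to confirm.

```bash
cat > h.py <<'E'
import cv2, numpy as np
from rig import telemetry, viewer
def K(c): 
    f=192/np.tan(np.radians(c["fovy"]/2)); return np.array([[f,0,c["cx"]],[0,f,c["cy"]],[0,0,1]])
def wristRt(s):
    from scipy.spatial.transform import Rotation as Ro
    c=viewer.camera_params("wrist"); M=np.eye(4); w,x,y,z=s["orientation"]
    M[:3,:3]=Ro.from_quat([x,y,z,w]).as_matrix(); M[:3,3]=s["tool_pos"]
    I=np.linalg.inv(M@c["mount"]); c["R"],c["t"]=I[:3,:3],I[:3,3]; return c
def ray(c,uv):
    n=cv2.undistortPoints(np.array([[uv]],float),K(c),c["dist"])[0,0]
    return -c["R"].T@c["t"], c["R"].T@np.array([*n,1])
def onz(c,uv,z):
    o,d=ray(c,uv); return (o+d*(z-o[2])/d[2])
def proj(c,X):
    return cv2.projectPoints(np.array([X],float),cv2.Rodrigues(c["R"])[0],c["t"],K(c),c["dist"])[0].ravel()
def blobs(m,amin=8):
    n,l,s,ce=cv2.connectedComponentsWithStats(m.astype(np.uint8)); return [(ce[i],s[i]) for i in range(1,n) if s[i,4]>=amin]
def cloud(c,d,box):
    u0,v0,u1,v1=box; vv,uu=np.mgrid[v0:v1,u0:u1]; n=cv2.undistortPoints(np.stack([uu,vv],-1).reshape(-1,1,2).astype(float),K(c),c["dist"])[:,0]
    z=d[v0:v1,u0:u1].reshape(-1,1); P=np.hstack([n*z,z]); return ((P-c["t"])@c["R"]).reshape(v1-v0,u1-u0,3)
E
python3 - <<'E'
from h import *
p=cv2.imread("pics/top0.png"); c=viewer.camera_params("top"); h=cv2.cvtColor(p,cv2.COLOR_BGR2HSV); d=np.load("top0.npy")
cv2.imwrite("pics/crop1.png",cv2.resize(p[70:260,110:350],None,fx=3.2,fy=3.2,interpolation=cv2.INTER_CUBIC))
P=cloud(c,d,(0,0,512,384)); H,S,V=cv2.split(h)
print("table z",np.median(P[250:300,150:200,2]))
def show(n,m,z):
    for ce,s in blobs(m): print(n,ce.round(1),s,onz(c,ce,z).round(4))
roi=np.zeros_like(H,bool); roi[130:245,120:340]=1
show("lid",roi&(V<55),.08); show("lid65",roi&(V<55),.065)
show("dot",roi&(H>45)&(H<85)&(S>90),.032)
show("red",roi&((H<6)|(H>172))&(S>170),.115)
show("blue",roi&(H>100)&(H<125)&(S>90),.05)
show("turq",roi&(H>80)&(H<98)&(S>150),.065)
show("crate",roi&(H>8)&(H<22)&(S>110),.035)
m=(roi&(H>8)&(H<22)&(S>110)).astype(np.uint8)
k=max(cv2.findContours(m,0,1)[0],key=cv2.contourArea); r=cv2.minAreaRect(k); print(r,[onz(c,x,.035).round(3) for x in cv2.boxPoints(r)])
Z=P[...,2]
for ce,s in blobs((Z>.02)&(Z<.15)&roi,30): print("z",ce.round(0),s,P[int(ce[1]),int(ce[0])].round(3))
E
```

```text
table z 0.00046935561947114785
lid [135.1 152. ] [134 148   4   9   9] [0.6858 0.3791 0.08  ]
lid [220.3 167. ] [215 161  12  12 115] [0.6277 0.0799 0.08  ]
lid [247.6 166.4] [242 161  12  12 115] [ 0.6284 -0.0145  0.08  ]
lid [305.6 183.4] [303 176   5  14  23] [ 0.5668 -0.2131  0.08  ]
lid [319.8 186.8] [314 181  13  12 115] [ 0.5546 -0.2619  0.08  ]
lid [202.  213.5] [202 210   1   8   8] [0.4678 0.1428 0.08  ]
lid [203. 235.] [203 230   1  11  11] [0.3948 0.1394 0.08  ]
lid65 [135.1 152. ] [134 148   4   9   9] [0.6891 0.3835 0.065 ]
lid65 [220.3 167. ] [215 161  12  12 115] [0.6304 0.0811 0.065 ]
lid65 [247.6 166.4] [242 161  12  12 115] [ 0.6312 -0.0143  0.065 ]
lid65 [305.6 183.4] [303 176   5  14  23] [ 0.5689 -0.2151  0.065 ]
lid65 [319.8 186.8] [314 181  13  12 115] [ 0.5565 -0.2644  0.065 ]
lid65 [202.  213.5] [202 210   1   8   8] [0.4689 0.1446 0.065 ]
lid65 [203. 235.] [203 230   1  11  11] [0.395  0.1412 0.065 ]
dot [146.4 198.8] [144 197   6   5  23] [0.5255 0.3478 0.032 ]
dot [171.1 228.1] [169 226   5   5  24] [0.4208 0.2582 0.032 ]
red [302.8 163.5] [300 160   7   
[... 663 characters left out ...]
035]), array([ 0.381, -0.068,  0.035]), array([0.373, 0.148, 0.035])]
z [223. 133.] [195 130  73  14 457] [0.745 0.069 0.093]
z [288. 146.] [282 139  14  15 158] [ 0.706 -0.157  0.065]
z [143. 154.] [132 142  25  25 162] [ 0.7    0.376 -0.001]
z [234. 171.] [203 147  66  50 385] [0.624 0.035 0.016]
z [248. 167.] [241 159  15  16 171] [ 0.63  -0.012  0.08 ]
z [296. 179.] [270 159  37  31 310] [ 0.584 -0.181  0.07 ]
z [221. 168.] [214 160  17  16 180] [0.627 0.08  0.086]
z [318. 187.] [311 180  16  15 168] [ 0.556 -0.258  0.063]
z [147. 199.] [141 193  13  13 127] [0.528 0.348 0.036]
z [231. 222.] [201 205  64  37 313] [0.441 0.048 0.008]
z [171. 228.] [165 222  14  13 142] [0.421 0.258 0.033]
```

View pics/crop1.png

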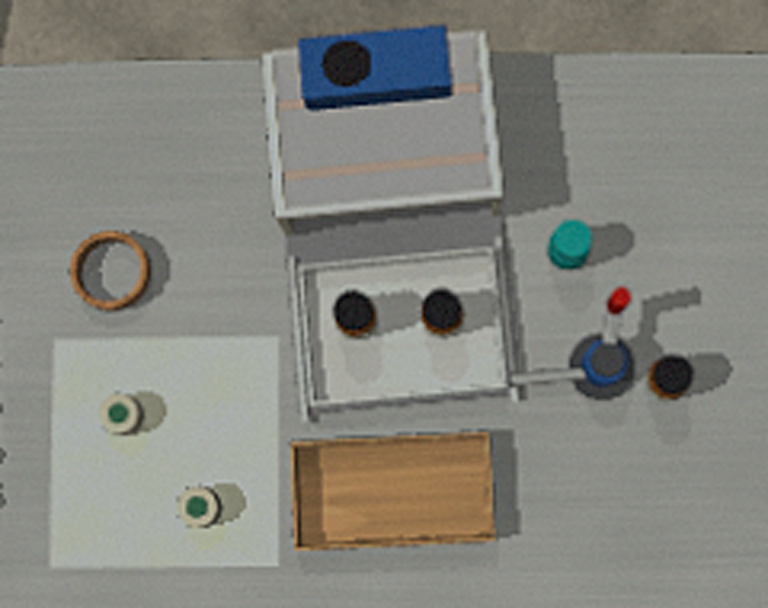

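The crop confirms it: the black-lidded amber jars are at crop (354,312), (441,310) and (672,375). The turquoise one at (570,245) is only the look-alike. I'll go for jar_3 first, turning the tool so that it closes along x.

Request:
send_rows:
  series: "3.3 3.45 0 0 0 7 -1;3.3 3.45 0 0 0 7 -1;3.3 3.45 0 0 0 7 -1;3.3 3.45 0 0 0 7 -1;3.3 3.45 0 0 0 7 -1"
  squeeze: 20

```text
time: 0.72
tool_pos: [0.3916, -0.4357, 0.2222]
orientation: [-0.0, 0.885, 0.466, -0.0]
wrist_force: [0.2, -0.6, -0.5]
opening: 0.996
grasp_force: 0.0
```

Request:
send_rows:
  series: "3.3 3.45 0 0 0 7 -1;3.3 3.45 0 0 0 7 -1;3.3 3.45 0 0 0 7 -1;3.3 3.45 0 0 0 7 -1;3.3 3.45 0 0 0 7 -1"

```text
time: 1.35
tool_pos: [0.5565, -0.2633, 0.2222]
orientation: [-0.0, 0.704, 0.71, -0.0]
wrist_force: [0.2, -0.2, -0.9]
opening: 0.999
grasp_force: 0.0
```

Run:
```python
from h import *
s=telemetry.sense(); print(s["tool_pos"],s["orientation"],s["q"].round(2),s["wrist_force"].round(1))
p,d=viewer.grab_frame("wrist"); cv2.imwrite("pics/w1.png",p[:,:,::-1]); c=wristRt(s)
b=p[:,:,::-1].copy()
H,S,V=cv2.split(cv2.cvtColor(b,cv2.COLOR_BGR2HSV))
P=cloud(c,d,(0,0,512,384))
for n,m,z in (("lid",V<50,.065),("red",((H<6)|(H>172))&(S>170),.115),("blue",(H>100)&(H<125)&(S>110),.05)):
  for ce,st in blobs(m,150): print(n,ce.round(0),st,onz(c,ce,z).round(4),P[int(ce[1]),int(ce[0])].round(3))
```

```text
[ 0.55649945 -0.26334395  0.22215561] [-2.74907216e-04  7.03705727e-01  7.10491479e-01 -1.80039961e-04] [ 0.58  0.59 -0.3   1.61  0.2   0.97  0.22] [ 0.2 -0.2 -0.9]
lid [255. 190.] [239 173  33  34 878] [ 0.5581 -0.2667  0.065 ] [ 0.558 -0.266  0.064]
lid [168. 264.] [ 148  224   40   72 1107] [ 0.4441 -0.3688  0.065 ] [ 0.51  -0.261  0.252]
lid [340. 264.] [ 321  225   38   71 1042] [ 0.6702 -0.3663  0.065 ] [ 0.604 -0.262  0.249]
lid [144. 346.] [    0   265   512   119 16912] [ 0.399 -0.502  0.065] [ 0.366 -0.566 -0.   ]
lid [459. 313.] [ 390  266  122   92 7666] [ 0.8419 -0.4397  0.065 ] [ 0.607 -0.232  0.326]
lid [271. 346.] [235 335  74  22 793] [ 0.5831 -0.5002  0.065 ] [ 0.586 -0.547  0.017]
red [329. 142.] [314 133  29  21 480] [ 0.6287 -0.2053  0.115 ] [ 0.628 -0.205  0.115]
blue [266. 128.] [250 110  40  41 456] [ 0.5704 -0.1945  0.05  ] [ 0.569 -0.194  0.065]
```

View pics/w1.png

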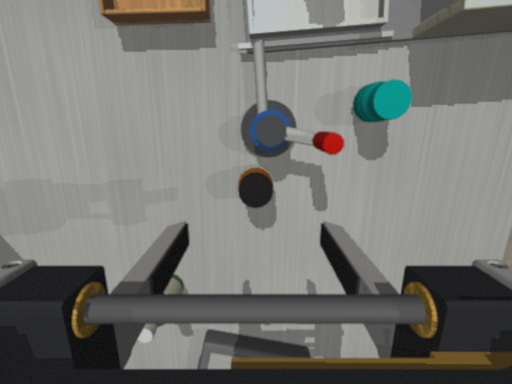

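The wrist view shows jar_3's lid at (255,190), the handle at (329,142) and the post at (268,128). The way down is clear.

Request:
send_rows:
  series: "0.1 -0.25 -6 0 0 0.2 -1;0 0 -6 0 0 0.2 -1;0 0 -5.2 0 0 0.2 -1;0 0 0 0 0 0 1;0 0 0 0 0 0 1"
  squeeze: 20

```text
time: 2.02
tool_pos: [0.558, -0.2674, 0.052]
orientation: [0.001, 0.701, 0.713, 0.0]
wrist_force: [0.5, -0.2, 0.5]
opening: 0.821
grasp_force: 0.0
```

Request:
send_rows:
  series: "0 0 0 0 0 0 1;0 0 0 0 0 0 1;0 0 0 0 0 0 1"

```text
time: 2.4
tool_pos: [0.5574, -0.2674, 0.0516]
orientation: [0.001, 0.701, 0.713, 0.0]
wrist_force: [2.3, -0.2, -0.2]
opening: 0.505
grasp_force: 1.1
```

Request:
send_rows:
  series: "0 0 0 0 0 0 1;0 0 4 0 0 0 1;0 0 4 0 0 0 1;0 0 4 0 0 0 1;-2.4 4.8 0 0 0 0 1"
  squeeze: 20

```text
time: 3.02
tool_pos: [0.5359, -0.223, 0.1733]
orientation: [0.005, 0.704, 0.711, 0.001]
wrist_force: [0.5, 1.9, -2.3]
opening: 0.476
grasp_force: 19.6
```

Request:
send_rows:
  series: "-2.4 4.8 0 0 0 0 1;-2.4 4.8 0 0 0 0 1;-2.4 4.8 0 0 0 0 1;-2.3 4.8 0 0 0 -0.5 1;0 0 0 0 0 0 1"

```text
time: 3.65
tool_pos: [0.4355, -0.0234, 0.1705]
orientation: [-0.001, 0.702, 0.712, -0.0]
wrist_force: [0.5, -0.8, -1.4]
opening: 0.477
grasp_force: 19.6
```

Run:
```python
from h import *
s=telemetry.sense(); print(s["tool_pos"],s["orientation"],s["opening"],s["grasp_force"],s["wrist_force"].round(1))
p,d=viewer.grab_frame("wrist"); b=p[:,:,::-1].copy(); cv2.imwrite("pics/w2.png",b); c=wristRt(s)
H,S,V=cv2.split(cv2.cvtColor(b,cv2.COLOR_BGR2HSV)); P=cloud(c,d,(0,0,512,384))
# crate rim extents from depth
m=(P[...,2]>.025)&(P[...,2]<.045)&(H>5)&(H<25)&(S>100)
Q=P[m]; print(m.sum(),Q.min(0),Q.max(0))
for y in (0.02,.05,.08,.11,.14):
  q=Q[abs(Q[:,1]-y)<.004]; print(y,len(q),q[:,0].min() if len(q) else 0,q[:,0].max() if len(q) else 0)
```

```text
[ 0.43552216 -0.02340529  0.17054066] [-1.13051930e-03  7.01880269e-01  7.12293921e-01 -4.23954635e-04] 0.47681741465919497 19.60513056255877 [ 0.5 -0.8 -1.4]
3108 [ 0.37283029 -0.06465522  0.02501021] [0.62057588 0.1511249  0.04496701]
0.02 73 0.3774385830974856 0.4952344242233447
0.05 78 0.3763008831293013 0.4942687523833599
0.08 102 0.37528454657962645 0.6071469780442802
0.11 95 0.37439671324787727 0.49183551563402383
0.14 186 0.3728302890974089 0.49084369303129516
```

View pics/w2.png

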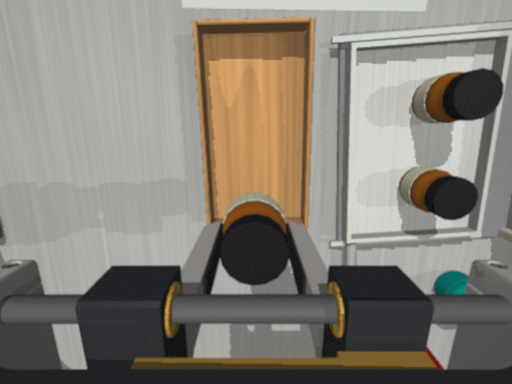

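The wrist view shows jar_3 held upright, with the crate below spanning about (195–315, 20–225) px. It is lined up, so I'll lower it.

Request:
send_rows:
  series: "0.2 -0.2 -5 0 0 0 1;0 0 -4.5 0 0 0 1;0 0 -1.6 0 0 0 1;0 0 0 0 0 0 1;0 0 0 0 0 0 1"

```text
time: 4.32
tool_pos: [0.4407, -0.0297, 0.0599]
orientation: [0.001, 0.705, 0.709, 0.0]
wrist_force: [-0.4, -0.2, -1.6]
opening: 0.487
grasp_force: 19.6
```

Request:
send_rows:
  series: "0 0 -0.3 0 0 0 1;0 0 0 0 0 0 1;0 0 0 0 0 0 -1;0 0 0 0 0 0 -1;0 0 0 0 0 0 -1"

```text
time: 4.95
tool_pos: [0.44, -0.029, 0.0566]
orientation: [0.0, 0.704, 0.71, 0.0]
wrist_force: [0.5, -0.4, 0.3]
opening: 0.773
grasp_force: 0.0
```

Request:
send_rows:
  series: "0 0 5 0 0 0 -1;0 0 5 0 0 0 -1;4.7 0.4 0 0 0 0 -1;4.7 0.4 0 0 0 0 -1;4.7 0.3 0 0 0 0 -1"

```text
time: 5.58
tool_pos: [0.5822, -0.018, 0.1569]
orientation: [0.0, 0.704, 0.71, 0.0]
wrist_force: [-0.7, -0.9, -0.6]
opening: 0.999
grasp_force: 0.0
```

Request:
send_rows:
  series: "4.7 0.3 0 0 0 0 -1;0 0 0 0 0 0 -1;0 0 0 0 0 0 -1"

```text
time: 5.95
tool_pos: [0.6264, -0.015, 0.1559]
orientation: [-0.001, 0.704, 0.71, -0.001]
wrist_force: [0.2, -0.0, -0.9]
opening: 1.002
grasp_force: 0.0
```

Run:
```python
from h import *
s=telemetry.sense(); print(s["tool_pos"],s["orientation"],s["opening"])
p,d=viewer.grab_frame("wrist"); b=p[:,:,::-1].copy(); cv2.imwrite("pics/w3.png",b); c=wristRt(s)
V=b.max(2)
for ce,st in blobs(V<50,150): print(ce.round(0),st,onz(c,ce,.08).round(4))
p,d=viewer.grab_frame("top"); b=p[:,:,::-1].copy(); cv2.imwrite("pics/t3.png",b); c=viewer.camera_params("top")
V=b.max(2)
for ce,st in blobs((V<55)[150:240,200:280],60): print("top",ce+[200,150],st,onz(c,ce+[200,150],.07).round(4))
```

```text
[ 0.62638932 -0.0150457   0.15587476] [-0.00076998  0.70435459  0.70984733 -0.00089325] 1.0018431969481292
[260. 100.] [ 236   74   48   53 1973] [0.63   0.0788 0.08  ]
[259. 207.] [ 238  185   43   45 1533] [ 0.6308 -0.0141  0.08  ]
[ 69. 216.] [  43  195   53   43 1726] [ 0.4539 -0.0247  0.08  ]
[168. 263.] [ 149  225   39   70 1062] [ 0.5426 -0.0733  0.08  ]
[339. 263.] [ 321  225   38   70 1023] [ 0.7103 -0.0716  0.08  ]
[154. 349.] [    0   266   512   118 15217] [ 0.5188 -0.1766  0.08  ]
[458. 312.] [ 391  266  121   91 6786] [ 0.8366 -0.1261  0.08  ]
top [220.28571429 166.89285714] [ 15  11  12  12 112] [0.6299 0.0806 0.07  ]
```

View pics/w3.png

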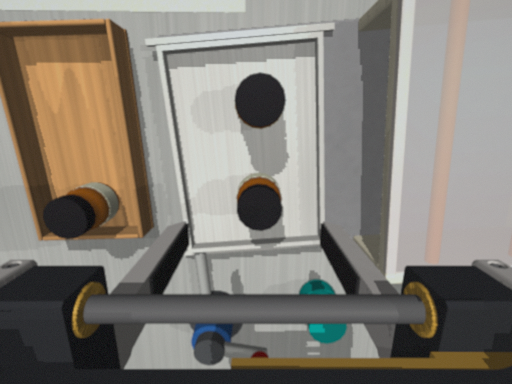

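Jar_3 stands upright in the crate at (75,212). Next is the jar directly under the gripper, at (259,207).

Request:
send_rows:
  series: "0.3 0.05 -4.5 0 0 -0.4 -1;0 0 -4.4 0 0 0 -1;0 0 0 0 0 0 1;0 0 0 0 0 0 1;0 0 0 0 0 0 1"
  squeeze: 20

```text
time: 6.68
tool_pos: [0.6322, -0.0144, 0.0698]
orientation: [0.001, 0.707, 0.707, 0.001]
wrist_force: [0.7, -0.2, 0.6]
opening: 0.72
grasp_force: 0.0
```

Request:
send_rows:
  series: "0 0 0 0 0 0 1;0 0 0 0 0 0 1;0 0 0 0 0 0 1;0 0 3 0 0 0 1;0 0 5 0 0 0 1"

```text
time: 7.3
tool_pos: [0.6291, -0.0146, 0.1464]
orientation: [-0.002, 0.707, 0.707, -0.002]
wrist_force: [0.8, -0.5, -0.9]
opening: 0.463
grasp_force: 17.7
```

Request:
send_rows:
  series: "-4.8 1.4 0 0 0 0 1;-4.8 1.4 0 0 0 0 1;-4.8 1.4 0 0 0 0 1;-4.8 1.5 0 0 0 0 1;0 0 0 0 0 0 1"

```text
time: 7.92
tool_pos: [0.4344, 0.043, 0.1474]
orientation: [-0.001, 0.706, 0.708, -0.002]
wrist_force: [0.7, -0.2, -1.6]
opening: 0.465
grasp_force: 17.7
```

Request:
send_rows:
  series: "0.1 0 -4.5 0 0 0 1;0 0 -4 0 0 0 1;0 0 0 0 0 0 1;0 0 0 0 0 0 1"

```text
time: 8.43
tool_pos: [0.4406, 0.0425, 0.0631]
orientation: [0.0, 0.707, 0.707, 0.0]
wrist_force: [-0.1, 0.8, 0.3]
opening: 0.466
grasp_force: 17.8
```

Request:
send_rows:
  series: "-0.3 0 -0.3 0 0 0 1;0 0 -0.2 0 0 0 1;0 0 0 0 0 0 -1;0 0 0 0 0 0 -1;0 0 0 0 0 0 -1"

```text
time: 9.05
tool_pos: [0.437, 0.0425, 0.0576]
orientation: [0.0, 0.707, 0.707, 0.0]
wrist_force: [-0.1, -0.5, -0.3]
opening: 0.748
grasp_force: 0.0
```

Request:
send_rows:
  series: "0 0 5 0 0 0 -1;0 0 5 0 0 0 -1;4.8 1 0 0 0 0 -1;4.8 0.9 0 0 0 0 -1;4.8 0.9 0 0 0 0 -1"

```text
time: 9.68
tool_pos: [0.5823, 0.0705, 0.1579]
orientation: [0.0, 0.707, 0.707, 0.0]
wrist_force: [0.6, -0.8, -0.2]
opening: 1.001
grasp_force: 0.0
```

Request:
send_rows:
  series: "4.7 0.9 0 0 0 0 -1;0 0 0 0 0 0 -1;0 0 0 0 0 0 -1"

```text
time: 10.05
tool_pos: [0.6264, 0.0792, 0.1569]
orientation: [-0.001, 0.707, 0.707, -0.001]
wrist_force: [-0.1, -0.3, 0.1]
opening: 0.998
grasp_force: 0.0
```

Run:
```python
from h import *
s=telemetry.sense(); print(s["tool_pos"],s["orientation"],s["opening"])
p,d=viewer.grab_frame("wrist"); b=p[:,:,::-1].copy(); cv2.imwrite("pics/w4.png",b); c=wristRt(s)
V=b.max(2)
for ce,st in blobs(V<50,150): print(ce.round(0),st,onz(c,ce,.08).round(4))
```

```text
[0.62642807 0.07924045 0.15686331] [-6.27504898e-04  7.06840452e-01  7.07372043e-01 -9.87037252e-04] 0.9980739351345341
[258. 205.] [ 237  183   44   45 1531] [0.6302 0.0818 0.08  ]
[ 70. 238.] [  44  217   52   43 1638] [0.4497 0.0482 0.08  ]
[168. 264.] [ 149  225   40   71 1098] [0.5416 0.0205 0.08  ]
[340. 264.] [ 321  224   38   72 1054] [0.7104 0.0212 0.08  ]
[141. 346.] [    0   265   512   119 16669] [ 0.504  -0.0787  0.08  ]
[459. 313.] [ 391  266  121   92 7625] [ 0.8385 -0.035   0.08  ]
```

View pics/w4.png

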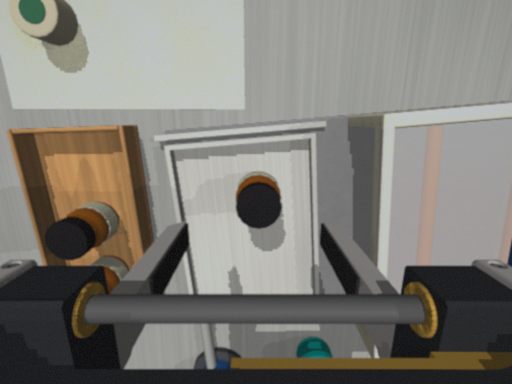

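The second jar is upright in the crate at (80,232). The last one, at (258,205), is under the gripper.

Request:
send_rows:
  series: "0.2 0.2 -4.5 0 0 0 -1;0 0 -4.4 0 0 0 -1;0 0 0 0 0 0 1;0 0 0 0 0 0 1;0 0 0 0 0 0 1"

```text
time: 10.72
tool_pos: [0.6312, 0.0817, 0.0708]
orientation: [0.001, 0.707, 0.707, 0.001]
wrist_force: [-0.3, -0.2, 0.5]
opening: 0.714
grasp_force: 0.0
```

Request:
send_rows:
  series: "0 0 0 0 0 0 1;0 0 0 0 0 0 1;0 0 0 0 0 0 1;0 0 3 0 0 0 1;0 0 5 0 0 0 1"

```text
time: 11.35
tool_pos: [0.628, 0.081, 0.1473]
orientation: [-0.002, 0.707, 0.707, -0.002]
wrist_force: [0.5, -0.3, -1.3]
opening: 0.458
grasp_force: 18.4
```

Request:
send_rows:
  series: "-4.9 0.8 0 0 0 0 1;-4.9 0.8 0 0 0 0 1;-4.9 0.8 0 0 0 0 1;-4.8 0.8 0 0 0 0 1;0 0 0 0 0 0 1"

```text
time: 11.98
tool_pos: [0.4305, 0.1135, 0.1485]
orientation: [-0.001, 0.706, 0.709, -0.002]
wrist_force: [0.8, -0.4, -1.1]
opening: 0.459
grasp_force: 18.4
```

Request:
send_rows:
  series: "0 0 -4.5 0 0 0 1;0 0 -4 0 0 0 1;0 0 0 0 0 0 1;0 0 0 0 0 0 1"

```text
time: 12.48
tool_pos: [0.4356, 0.1137, 0.0641]
orientation: [0.0, 0.707, 0.707, 0.0]
wrist_force: [-0.1, -0.0, -2.0]
opening: 0.459
grasp_force: 18.1
```

Request:
send_rows:
  series: "0 0 -0.4 0 0 0 1;0 0 -0.2 0 0 0 1;0 0 0 0 0 0 -1;0 0 0 0 0 0 -1;0 0 0 0 0 0 -1"

```text
time: 13.1
tool_pos: [0.4349, 0.1135, 0.0576]
orientation: [0.0, 0.707, 0.707, 0.0]
wrist_force: [0.3, -1.1, 0.4]
opening: 0.742
grasp_force: 0.0
```

Request:
send_rows:
  series: "0 0 6 0 0 0 -1;0 0 6 0 0 0 -1;-0.4 4.8 0 0 0 0 -1;-0.5 4.8 0 0 0 0 -1;-0.4 4.8 0 0 0 0 -1"

```text
time: 13.72
tool_pos: [0.4217, 0.2585, 0.1778]
orientation: [0.0, 0.707, 0.707, 0.0]
wrist_force: [-0.4, 0.3, 0.0]
opening: 1.0
grasp_force: 0.0
```

Request:
send_rows:
  series: "0 0 0 0 0 0 -1;0 0 0 0 0 0 -1"

```text
time: 13.98
tool_pos: [0.4215, 0.2565, 0.1772]
orientation: [0.0, 0.707, 0.707, -0.001]
wrist_force: [-0.0, -0.3, -0.2]
opening: 0.999
grasp_force: 0.0
```

```bash
cat > bars.py <<'E'
from h import *
def go(tag):
    s=telemetry.sense(); print(s["time"],s["tool_pos"].round(4),s["orientation"].round(3),s["opening"])
    p,d=viewer.grab_frame("wrist"); b=p[:,:,::-1].copy(); cv2.imwrite(f"pics/w{tag}.png",b)
    q,_=viewer.grab_frame("top"); e=q[:,:,::-1].copy(); cv2.imwrite(f"pics/t{tag}.png",e)
    for n,c,im,a in (("wrist",wristRt(s),b,150),("top",viewer.camera_params("top"),e,12)):
        H,S,V=cv2.split(cv2.cvtColor(im,cv2.COLOR_BGR2HSV))
        for ce,st in blobs((H>45)&(H<88)&(S>80),a): print(n,ce.round(0),st,onz(c,ce,.032).round(4))
import sys; go(sys.argv[1])
E
python3 bars.py 5
```

```text
13.975 [0.4215 0.2565 0.1772] [ 0.     0.707  0.707 -0.001] 0.9985150895144914
wrist [350. 110.] [341 100  20  21 326] [0.5253 0.3451 0.032 ]
wrist [254. 190.] [245 182  18  17 250] [0.421  0.2555 0.032 ]
top [369. 225.] [365 219  12  12  80] [ 0.4228 -0.4422  0.032 ]
top [171. 228.] [169 226   6   6  27] [0.4203 0.2574 0.032 ]
```

View pics/w5.png

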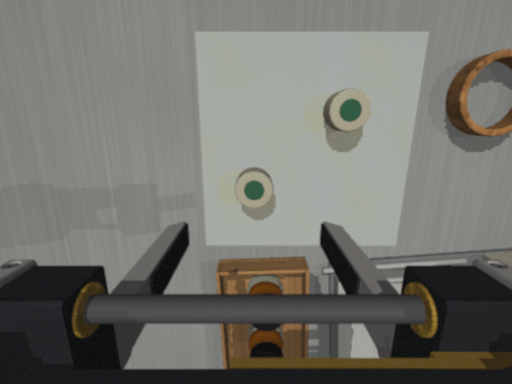

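View pics/t5.png

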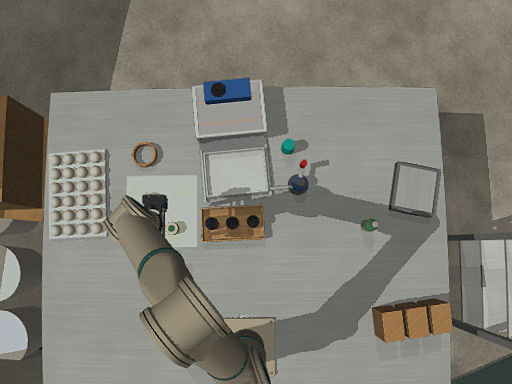

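The top view shows all three jars standing in the crate at (211,223), (232,222) and (253,221), and the tray empty. There are only two bars, at wrist (254,190) and (350,110). I'll grasp the near one and measure the tray.

Request:
send_rows:
  series: "0 0 -5.5 0 0 0 -1;0 0 -5.5 0 0 0 -1;0 0 -4.5 0 0 0 -1;0 0 0 0 0 0 -1;0 0 0 0 0 0 1"

```text
time: 14.7
tool_pos: [0.422, 0.2563, 0.0224]
orientation: [0.0, 0.708, 0.707, -0.0]
wrist_force: [-0.2, 0.1, 0.0]
opening: 0.928
grasp_force: 0.0
```

Request:
send_rows:
  series: "0 0 0 0 0 0 1;0 0 0 0 0 0 1;0 0 0 0 0 0 1;0 0 0 0 0 0 1;0 0 0 0 0 0 1"

```text
time: 15.32
tool_pos: [0.4219, 0.2575, 0.0227]
orientation: [0.0, 0.707, 0.707, 0.0]
wrist_force: [-0.7, -1.2, 2.8]
opening: 0.487
grasp_force: 20.0
```

Run:
```python
from h import *
b=cv2.imread("pics/t5.png"); c=viewer.camera_params("top")
V=cv2.GaussianBlur(cv2.cvtColor(b,cv2.COLOR_BGR2GRAY),(3,3),0)
roi=V[140:205,200:275]; 
m=(roi>np.percentile(roi,60)).astype(np.uint8)
k=max(cv2.findContours(m,0,1)[0],key=cv2.contourArea); r=cv2.minAreaRect(k+[200,140]); print(np.percentile(roi,60),r)
B=cv2.boxPoints(r)
print([onz(c,x,.03)[:2].round(3) for x in B]); print(onz(c,r[0],.03).round(4), onz(c,r[0],.015).round(4))
c4=viewer.camera_params("top")
```

```text
169.0 ((237.40594482421875, 173.05941772460938), (39.403472900390625, 54.926048278808594), 84.2894058227539)
[array([0.677, 0.127]), array([ 0.694, -0.069]), array([ 0.552, -0.081]), array([0.535, 0.113])]
[0.6141 0.0227 0.03  ] [0.6166 0.0232 0.015 ]
```

Request:
send_rows:
  series: "0 0 4 0 0 0 1;0 0 4 0 0 0 1;0 0 4 0 0 0 1;0 0 0 0 0 0 1"

```text
time: 15.82
tool_pos: [0.4234, 0.2586, 0.1449]
orientation: [0.001, 0.707, 0.707, 0.003]
wrist_force: [-0.3, -0.3, -1.3]
opening: 0.484
grasp_force: 20.0
```

Request:
send_rows:
  series: "4 -5 0 0 0 0 1;4 -5 0 0 0 0 1;4 -5 0 0 0 0 1;4 -5 0 0 0 0 1;4 -5 0 0 0 0 1"

```text
time: 16.45
tool_pos: [0.6172, 0.0116, 0.1408]
orientation: [-0.001, 0.707, 0.707, -0.001]
wrist_force: [0.2, 1.1, -0.8]
opening: 0.486
grasp_force: 20.0
```

Request:
send_rows:
  series: "0 -3.3 0 0 0 0 1;0 0 -5 0 0 0 1;0 0 -4.5 0 0 0 1;0 0 0 0 0 0 1;0 0 0 0 0 0 1"

```text
time: 17.08
tool_pos: [0.6175, -0.0191, 0.048]
orientation: [0.0, 0.707, 0.707, 0.0]
wrist_force: [0.2, -0.1, -0.8]
opening: 0.486
grasp_force: 20.0
```

Request:
send_rows:
  series: "0 -0.6 -0.5 0 0 0 1;0 0 -0.45 0 0 0 1;0 0 0 0 0 0 1;0 0 0 0 0 0 -0.4;0 0 0 0 0 0 -0.4"

```text
time: 17.7
tool_pos: [0.6173, -0.0254, 0.0383]
orientation: [0.0, 0.707, 0.707, 0.0]
wrist_force: [0.3, 0.4, -0.2]
opening: 0.663
grasp_force: 0.0
```

Request:
send_rows:
  series: "0 0 0 0 0 0 -0.4;0 0 3 0 0 0 -0.4;0 0 6 0 0 0 -1;0 0 6 0 0 0 -1;0 0 0 0 0 0 -1"

```text
time: 18.32
tool_pos: [0.6205, -0.025, 0.1932]
orientation: [0.004, 0.707, 0.707, 0.004]
wrist_force: [-0.5, -0.2, -0.6]
opening: 0.978
grasp_force: 0.0
```

Request:
send_rows:
  series: "-1.9 5.3 0 0 0 0 -1;-1.9 5.3 0 0 0 0 -1;-1.9 5.3 0 0 0 0 -1;-1.9 5.3 0 0 0 0 -1;-1.9 5.3 0 0 0 0 -1"

```text
time: 18.95
tool_pos: [0.5207, 0.2406, 0.1869]
orientation: [-0.0, 0.707, 0.707, -0.001]
wrist_force: [1.6, -0.7, -0.1]
opening: 1.0
grasp_force: 0.0
```

Request:
send_rows:
  series: "0 5 0 0 0 0 -1;0 5 0 0 0 0 -1;0 0 0 0 0 0 -1;0 0 0 0 0 0 -1"

```text
time: 19.45
tool_pos: [0.5216, 0.3383, 0.1867]
orientation: [0.0, 0.707, 0.707, -0.001]
wrist_force: [0.3, 0.3, 0.1]
opening: 1.0
grasp_force: 0.0
```

```bash
python3 bars.py 6
```

```text
19.45 [0.5216 0.3383 0.1867] [ 0.     0.707  0.707 -0.001] 1.0002967224251536
wrist [257. 182.] [249 173  18  18 241] [0.5254 0.345  0.032 ]
top [282. 146.] [281 144   5   6  12] [ 0.7085 -0.1392  0.032 ]
top [291. 149.] [287 144   8  10  15] [ 0.6995 -0.1705  0.032 ]
top [251. 171.] [248 169   6   5  24] [ 0.6206 -0.0248  0.032 ]
top [146. 199.] [144 197   6   5  24] [0.5252 0.3476 0.032 ]
top [139. 208.] [136 206   8   5  16] [0.4932 0.3729 0.032 ]
top [123. 216.] [119 214   8   6  13] [0.4634 0.4326 0.032 ]
top [369. 225.] [365 219  12  12  81] [ 0.4228 -0.4421  0.032 ]
```

Request:
send_rows:
  series: "0.4 0.75 -5.5 0 0 0 -1;0 0 -5.5 0 0 0 -1;0 0 -5.4 0 0 0 -1;0 0 0 0 0 0 -1;0 0 0 0 0 0 1"

```text
time: 20.18
tool_pos: [0.5265, 0.3457, 0.0241]
orientation: [0.0, 0.708, 0.707, -0.0]
wrist_force: [0.3, 0.4, 1.2]
opening: 0.927
grasp_force: 0.0
```

Request:
send_rows:
  series: "0 0 0 0 0 0 1;0 0 0 0 0 0 1;0 0 0 0 0 0 1;0 0 0 0 0 0 1;0 0 0 0 0 0 1"

```text
time: 20.8
tool_pos: [0.5261, 0.347, 0.0242]
orientation: [0.0, 0.707, 0.707, 0.0]
wrist_force: [-0.0, -0.2, 1.5]
opening: 0.485
grasp_force: 20.0
```

Request:
send_rows:
  series: "0 0 5 0 0 0 1;0 0 5 0 0 0 1;0 0 0 0 0 0 1;1.7 -5.4 0 0 0 0 1;1.7 -5.4 0 0 0 0 1"

```text
time: 21.42
tool_pos: [0.5595, 0.2379, 0.1229]
orientation: [-0.0, 0.706, 0.708, -0.001]
wrist_force: [1.0, -0.8, -0.4]
opening: 0.487
grasp_force: 20.0
```

Request:
send_rows:
  series: "1.7 -5.4 0 0 0 0 1;1.7 -5.4 0 0 0 0 1;1.7 -5.4 0 0 0 0 1;0 0 0 0 0 0 1;0 0 -3 0 0 0 1"

```text
time: 22.05
tool_pos: [0.6123, 0.0771, 0.0945]
orientation: [0.001, 0.707, 0.707, 0.002]
wrist_force: [0.8, 0.5, -1.8]
opening: 0.484
grasp_force: 20.0
```

Request:
send_rows:
  series: "0 0 -3 0 0 0 1;0 0 -2 0 0 0 1;0 0 0 0 0 0 1;0 0 0 0 0 0 1"

```text
time: 22.55
tool_pos: [0.6116, 0.0776, 0.0446]
orientation: [0.0, 0.707, 0.707, 0.001]
wrist_force: [0.2, -0.1, -0.5]
opening: 0.487
grasp_force: 20.0
```

Request:
send_rows:
  series: "0 0 -0.5 0 0 0 1;0 0 0 0 0 0 1;0 0 0 0 0 0 -0.4;0 0 0 0 0 0 -0.4;0 0 0 0 0 0 -0.4"

```text
time: 23.18
tool_pos: [0.6112, 0.077, 0.0392]
orientation: [0.0, 0.707, 0.707, 0.0]
wrist_force: [0.1, -0.8, 0.3]
opening: 0.697
grasp_force: 0.0
```

Request:
send_rows:
  series: "0 0 4 0 0 0 -0.4;0 0 6 0 0 0 -0.6;0 0 6 0 0 0 -1;0.3 -5.5 2 0 0 0 -1;0.3 -5.5 0 0 0 0 -1"

```text
time: 23.8
tool_pos: [0.6186, -0.0335, 0.2218]
orientation: [0.002, 0.706, 0.708, 0.002]
wrist_force: [0.4, -0.5, -0.5]
opening: 1.0
grasp_force: 0.0
```

Request:
send_rows:
  series: "0.3 -5.5 0 0 0 0 -1;0.3 -5.5 0 0 0 0 -1;0.3 -5.5 0 0 0 0 -1;0 0 0 0 0 0 -1;0 0 0 0 0 0 -1"

```text
time: 24.42
tool_pos: [0.6259, -0.1972, 0.2189]
orientation: [-0.0, 0.707, 0.707, 0.0]
wrist_force: [-0.9, -0.1, -0.1]
opening: 0.999
grasp_force: 0.0
```

```bash
python3 bars.py 7
python3 - <<'E'
from h import *
s=telemetry.sense(); b=cv2.imread("pics/w7.png"); c=wristRt(s); H,S,V=cv2.split(cv2.cvtColor(b,cv2.COLOR_BGR2HSV))
print(s["q"].round(2))
for n,m,z in (("red",((H<6)|(H>172))&(S>150)&(V>100),.115),("red88",((H<6)|(H>172))&(S>150)&(V>100),.088),("blue",(H>100)&(H<125)&(S>110),.05)):
  for ce,st in blobs(m,150): print(n,ce.round(0),st,onz(c,ce,z).round(4))
E
```

```text
24.425 [ 0.6259 -0.1972  0.2189] [-0.     0.707  0.707  0.   ] 0.9991894189551526
wrist [221.  47.] [212  37  19  22 335] [ 0.5875 -0.0376  0.032 ]
top [283. 148.] [281 145   6   6  14] [ 0.7046 -0.1421  0.032 ]
top [222. 173.] [219 171   6   6  25] [0.6143 0.0786 0.032 ]
top [255. 179.] [252 177   6   5  24] [ 0.5916 -0.0387  0.032 ]
top [336. 204.] [332 201   8   7  17] [ 0.4979 -0.3247  0.032 ]
top [347. 203.] [345 201   5   6  13] [ 0.5014 -0.3652  0.032 ]
top [325. 208.] [320 204  11   8  25] [ 0.4857 -0.285   0.032 ]
top [370. 224.] [367 219   9  12  50] [ 0.4241 -0.4466  0.032 ]
top [317. 280.] [309 260  18  42 322] [ 0.2338 -0.2508  0.032 ]
[ 0.52  0.67 -0.45  1.49  0.31  1.05 -0.  ]
red [261. 203.] [252 188  20  29 442] [ 0.6335 -0.1997  0.115 ]
red88 [261. 203.] [252 188  20  29 442] [ 0.6343 -0.2079  0.088 ]
blue [216. 171.] [195 161  40  31 408] [ 0.5792 -0.179   0.05  ]
```

View pics/w7.png

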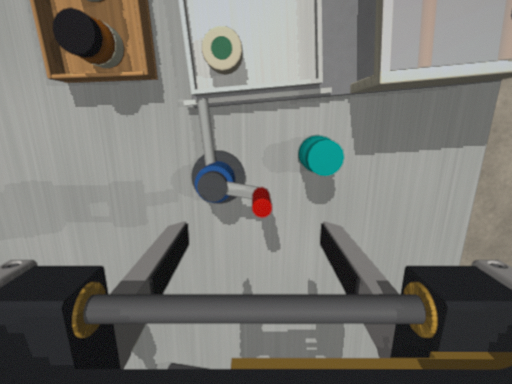

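The wrist view shows the handle at (261,203), with its top face at (262,210), and the hub top at (211,184). The first bar, at (221,47), has shifted about 3 cm within the tray but looks flat and clear of the walls. I'll check its height and refine the crank axis.

Run:
```python
from h import *
s=telemetry.sense(); c=wristRt(s); p,d=viewer.grab_frame("wrist"); P=cloud(c,d,(0,0,512,384)); b=p[:,:,::-1].copy()
print("hub",P[182:188,208:215].reshape(-1,3).mean(0).round(4), onz(c,(211,184),.066).round(4))
print("hubdark",[ (ce.round(1),st[4],onz(c,ce,P[int(ce[1]),int(ce[0]),2]).round(4)) for ce,st in blobs((b.max(2)<75)[150:210,180:250],100)])
Z=P[170:230,240:285]; m=(b[170:230,240:285,2]>120)&(b[170:230,240:285,1]<60); Q=Z[m]; T=Q[Q[:,2]>.111]; print("handle top",len(T),T.mean(0).round(4),T.min(0).round(4),T.max(0).round(4))
B=P[28:70,200:246]; m=(B[...,2]>.035); q=B[m]; t=q[q[:,2]>.042]; print("bar",t.mean(0).round(4),t[:,2].std(), np.linalg.lstsq(np.c_[t[:,:2],np.ones(len(t))],t[:,2],rcond=None)[0])
# tray inner walls
Rr=P[0:95,170:340]; w=Rr[(Rr[...,2]>.024)&(Rr[...,2]<.034)]; print("wall y min",np.percentile(w[:,1],[1,50]),"x",np.percentile(w[:,0],[1,50,99]))
ct=viewer.camera_params("top"); print("top bars",onz(ct,(222,173),.047),onz(ct,(255,179),.047))
```

```text
hub [ 0.5745 -0.1923  0.0642] [ 0.5748 -0.1912  0.066 ]
hubdark [(array([55.7, 25.2]), np.int32(124), array([ 0.4237, -0.0255,  0.0682])), (array([36.4, 27.8]), np.int32(133), array([ 0.3795, -0.0181,  0.0343]))]
handle top 294 [ 0.6336 -0.205   0.1159] [ 0.6242 -0.2155  0.1111] [ 0.643  -0.1188  0.3807]
bar [ 0.5901 -0.0416  0.0479] 0.02367451106453988 [ 0.35581287 -0.83624589 -0.19691931]
wall y min [-0.08579586 -0.06155849] x [0.54159523 0.61610844 0.70698861]
top bars [0.61219846 0.07636229 0.047     ] [ 0.58932412 -0.03962868  0.047     ]
```

The bar lies flat, with its top at z≈0.048. The crank axis is (0.5745,-0.192) and the handle (0.6335,-0.2045), giving radius 60 mm and starting angle −12°. I'll grasp the handle.

Request:
send_rows:
  series: "0.75 -0.75 -4.3 0 0 0 -1;0 0 -4.3 0 0 0 -1;0 0 -4.1 0 0 0 -1;0 0 0 0 0 0 -1;0 0 0 0 0 0 1"
  squeeze: 15

```text
time: 25.2
tool_pos: [0.6349, -0.2047, 0.0936]
orientation: [0.001, 0.706, 0.708, 0.001]
wrist_force: [0.6, 0.2, 0.3]
opening: 0.925
grasp_force: 0.0
```

Request:
send_rows:
  series: "0 0 0 0 0 0 1;0 0 0 0 0 0 1;0 0 0 0 0 0 1;0 0 0 0 0 0 1;0 0 0 0 0 0 1"

```text
time: 25.82
tool_pos: [0.6335, -0.2056, 0.092]
orientation: [-0.0, 0.707, 0.707, 0.0]
wrist_force: [0.6, 0.2, -0.3]
opening: 0.399
grasp_force: 0.0
```

Request:
send_rows:
  series: "0 0 0 0 0 0 1;0 0 0 0 0 0 1;0 0 0 0 0 0 1"

```text
time: 26.2
tool_pos: [0.6339, -0.2055, 0.092]
orientation: [0.0, 0.707, 0.707, 0.0]
wrist_force: [1.5, -0.3, -1.2]
opening: 0.229
grasp_force: 15.0
```

Gripped (opening 21.5 mm). Now turning clockwise.

Request:
send_rows:
  series: "-1.41 -2.77 0 0 0 0 1;-2.6 -1.69 0 0 0 0 1;-3.1 -0.16 0 0 0 0 1"

```text
time: 26.58
tool_pos: [0.5641, -0.2543, 0.092]
orientation: [0.003, 0.708, 0.706, 0.001]
wrist_force: [4.4, 3.4, -4.3]
opening: 0.231
grasp_force: 15.0
```

Request:
send_rows:
  series: "-2.77 1.41 0 0 0 0 1;-1.69 2.6 0 0 0 0 1;-0.16 3.1 0 0 0 0 1;1.41 2.77 0 0 0 0 1;2.6 1.69 0 0 0 0 1"

```text
time: 27.2
tool_pos: [0.5546, -0.1379, 0.092]
orientation: [-0.0, 0.707, 0.707, -0.003]
wrist_force: [-0.2, -12.1, -3.7]
opening: 0.232
grasp_force: 15.0
```

Request:
send_rows:
  series: "3.1 0.16 0 0 0 0 1;2.77 -1.41 0 0 0 0 1;1.69 -2.6 0 0 0 0 1;0.16 -3.1 0 0 0 0 1;0 0 0 0 0 0 1"

```text
time: 27.82
tool_pos: [0.6331, -0.209, 0.0921]
orientation: [0.001, 0.708, 0.706, -0.001]
wrist_force: [0.3, -3.6, 1.5]
opening: 0.23
grasp_force: 15.0
```

One turn is done with low forces, and the handle is back at its start. Turns two and three next.

Request:
send_rows:
  series: "-1.41 -2.77 0 0 0 0 1;-2.6 -1.69 0 0 0 0 1;-3.1 -0.16 0 0 0 0 1;-2.77 1.41 0 0 0 0 1;-1.69 2.6 0 0 0 0 1"

```text
time: 28.45
tool_pos: [0.5177, -0.2141, 0.0922]
orientation: [0.002, 0.708, 0.706, -0.0]
wrist_force: [9.3, -0.9, -10.0]
opening: 0.229
grasp_force: 15.0
```

Request:
send_rows:
  series: "-0.16 3.1 0 0 0 0 1;1.41 2.77 0 0 0 0 1;2.6 1.69 0 0 0 0 1;3.1 0.16 0 0 0 0 1;2.77 -1.41 0 0 0 0 1"

```text
time: 29.08
tool_pos: [0.613, -0.1478, 0.0921]
orientation: [-0.002, 0.706, 0.708, -0.003]
wrist_force: [-8.7, -4.2, 7.1]
opening: 0.232
grasp_force: 15.0
```

Request:
send_rows:
  series: "1.69 -2.6 0 0 0 0 1;0.16 -3.1 0 0 0 0 1;0 0 0 0 0 0 1"

```text
time: 29.45
tool_pos: [0.6332, -0.2084, 0.0922]
orientation: [0.001, 0.708, 0.706, -0.001]
wrist_force: [-0.8, -2.6, 2.5]
opening: 0.231
grasp_force: 15.0
```

Run:
```python
from h import *
print(telemetry.sense()["wrist_force"].round(1))
p,_=viewer.grab_frame("scene"); cv2.imwrite("pics/s8.png",cv2.resize(p[130:350,100:400,::-1],None,fx=2.5,fy=2.5))
```

```text
[-0.8 -2.6  2.5]
```

View pics/s8.png

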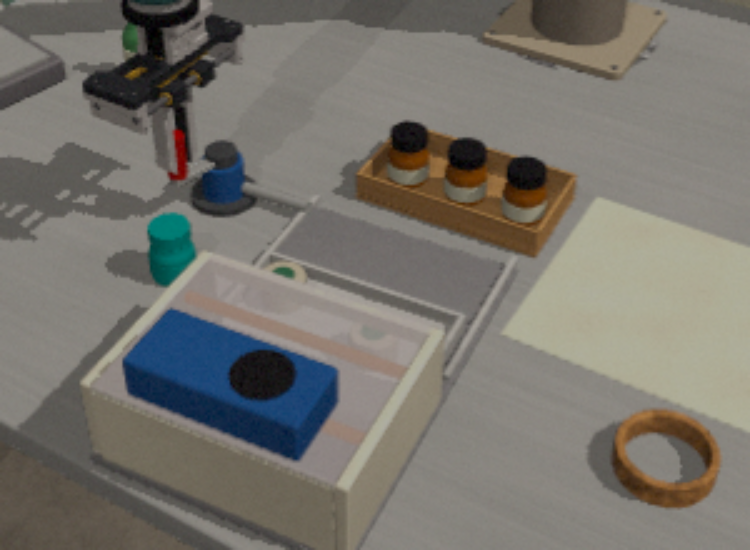

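The tray is two-thirds in. Both bars lie flat in it at (285,280) and (372,335), and the jars stand in the crate. Now the last turn.

Request:
send_rows:
  series: "-1.41 -2.77 0 0 0 0 1;-2.6 -1.69 0 0 0 0 1;-3.1 -0.16 0 0 0 0 1;-2.77 1.41 0 0 0 0 1;-1.69 2.6 0 0 0 0 1"

```text
time: 30.12
tool_pos: [0.5177, -0.2136, 0.0923]
orientation: [0.002, 0.708, 0.706, 0.0]
wrist_force: [8.5, -2.4, -7.9]
opening: 0.232
grasp_force: 15.0
```

Request:
send_rows:
  series: "-0.16 3.1 0 0 0 0 1;1.41 2.77 0 0 0 0 1;2.6 1.69 0 0 0 0 1;3.1 0.16 0 0 0 0 1;2.77 -1.41 0 0 0 0 1"

```text
time: 30.75
tool_pos: [0.6129, -0.1474, 0.0921]
orientation: [-0.002, 0.706, 0.708, -0.003]
wrist_force: [-8.5, -5.1, 7.6]
opening: 0.231
grasp_force: 15.0
```

Request:
send_rows:
  series: "1.69 -2.6 0 0 0 0 1;0.16 -3.1 0 0 0 0 1;0 0 0 0 0 0 1;0 0 0 0 0 0 1"

```text
time: 31.25
tool_pos: [0.6339, -0.2056, 0.0922]
orientation: [0.001, 0.707, 0.708, -0.0]
wrist_force: [1.3, -2.2, 1.3]
opening: 0.23
grasp_force: 15.0
```

Request:
send_rows:
  series: "-0.05 -0.5 0 0 0 0 1;0 0 0 0 0 0 1;0 0.3 0 0 0 0 1;0 0 0 0 0 0 -1;0 0 0 0 0 0 -1"

```text
time: 31.88
tool_pos: [0.6323, -0.2081, 0.0917]
orientation: [-0.0, 0.707, 0.707, -0.001]
wrist_force: [0.2, -0.2, -0.1]
opening: 0.405
grasp_force: 0.0
```

Request:
send_rows:
  series: "0 0 0 0 0 0 -1;0 0 0 0 0 0 -1;0 0 5 0 0 0 -1;0 0 6 0 0 0 -1;0 0 6 0 0 0 -1"

```text
time: 32.5
tool_pos: [0.6327, -0.2076, 0.2636]
orientation: [-0.0, 0.707, 0.707, -0.0]
wrist_force: [0.5, 0.2, -0.5]
opening: 0.939
grasp_force: 0.0
```

Request:
send_rows:
  series: "0 -5 0 0 0 0 -1;0 -5 0 0 0 0 -1;0 0 0 0 0 0 -1;0 0 0 0 0 0 -1"

```text
time: 33.0
tool_pos: [0.6329, -0.3069, 0.2616]
orientation: [-0.001, 0.707, 0.707, 0.0]
wrist_force: [0.5, 0.9, 0.1]
opening: 0.998
grasp_force: 0.0
```

Run:
```python
from h import *
p,_=viewer.grab_frame("scene"); cv2.imwrite("pics/s9.png",cv2.resize(p[130:350,100:400,::-1],None,fx=2.5,fy=2.5))
p,_=viewer.grab_frame("top"); cv2.imwrite("pics/t9.png",cv2.resize(p[70:260,110:350,::-1],None,fx=3.2,fy=3.2))
```

```text
(no output)
```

View pics/s9.png

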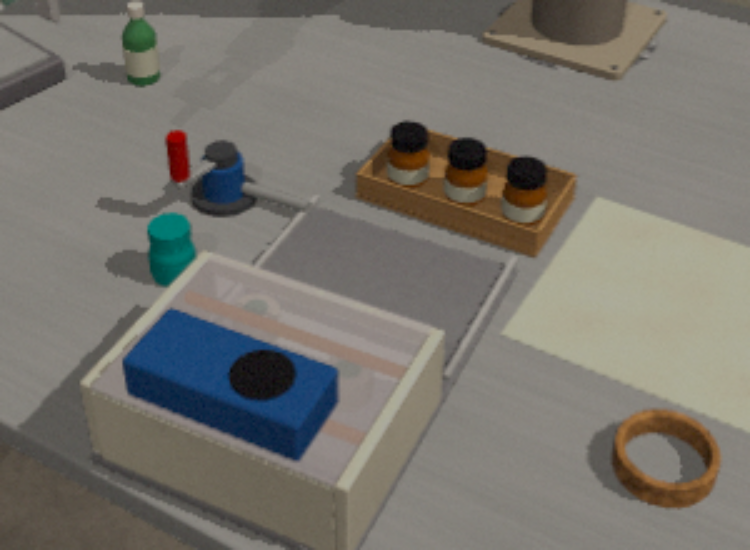

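View pics/t9.png

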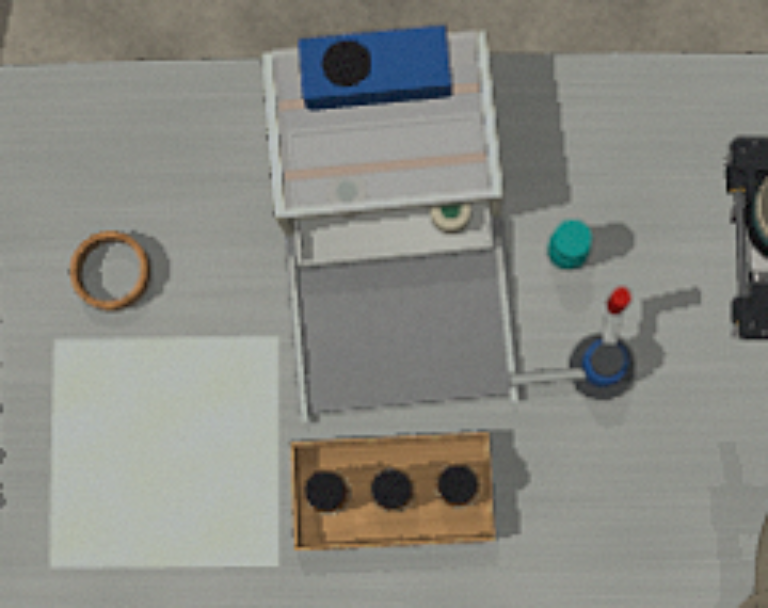

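The tray is home and the handle is back in its start direction after three turns. The tray edge has moved about 0.16 m, the bars are flat at crop (346,190) and (452,216), the jars are in the crate, and the bystanders are unmoved. I'm handing in.

```bash
python3 -c "
from rig import job_done; print(job_done())"
```

```text
the job is handed in; nothing more can be done
None
```

The job is handed in: all three jars stand in the crate, both bars lie flat in the tray, and three clockwise turns of the crank brought the tray home; the hand-in returned no verdict, so this rests on the final pictures.

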